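# Clear the film carrier off the scrap bin and empty the cassette tray into it

## Task

Somebody parked the black film carrier on top of the scrap bin: lift it off and set it down gently, flat and wholly on the cork mat. Then tip the tray over the bin so that all five empty film cassettes end up in the bin, and set the empty tray back upright on the bare desk. Leave the bottle, the jar and the loupe where they stand.

Things in the scene. Friction and masses are not known exactly. Their poses are not given: they have to be found in the camera images.
- bin: Open-topped grey plastic scrap bin, fixed to the desk: 200 x 200 mm outside, 110 mm high, walls 5 mm, inner floor 5 mm above the desk. Origin: centre of its underside, z up, x and y along its sides.
- mat: Flat cork mat, fixed on the desk: 290 (its x) x 210 (its y) x 4 mm thick. Origin: centre of its underside, at desk level; its top is at z = 4 mm. It lies to the left or right of the bin, the tray on the other side.
- carrier: Black film carrier, loose, 0.36 to 0.59 kg: a flat plate 230 (x) x 160 (y) x 18 mm with a grey grip block in the middle of its top, 90 (x) x 26 (y) mm, rising 36 mm above the plate (54 mm over all). It starts flat across the bin's rim (underside 110 mm above the desk), covering the bin's mouth. Origin: centre of its underside, z up.
- carrier_grip (a point): Grip point in the carrier's grip block, 42 mm above the carrier's underside, on its centre: pinch it here from above, across the block's 26 mm (the carrier's y).
- carrier_corner0 (a point): Bottom corner of the carrier's plate at its +x, +y corner (115 mm and 80 mm from its origin).
- carrier_corner1 (a point): Bottom corner of the carrier's plate at its +x, -y corner (115 mm and 80 mm from its origin).
- carrier_corner2 (a point): Bottom corner of the carrier's plate at its -x, +y corner (115 mm and 80 mm from its origin).
- carrier_corner3 (a point): Bottom corner of the carrier's plate at its -x, -y corner (115 mm and 80 mm from its origin).
- tray: Loose white plastic tray, 0.22 kg, 220 (x) x 120 (y) mm, holding the cassettes. Flat floor 4 mm thick, 120 (x) x 100 (y) mm inside; upright side walls at +y and -y, 42 mm high; open ends at +x and -x slope up 35 degrees to a lip, so it empties over either end when tipped well past 35 degrees (say 60). A bridge with a grip plate spans its middle. Origin: centre of its underside, z up.
- tray_lip (a point): Middle of the tray's +x lip, 109 mm from the tray's centre and 36 mm above its underside; the -x lip is its mirror image.
- tray_grip (a point): Grip point in the flat upright grip plate on top of the tray's bridge, 98 mm above the tray's underside, on its centre. The bridge's underside is 65 mm, its top 75 mm above the tray's underside; the plate is 14 mm thick (the tray's y), 45 mm long (x) and reaches up to 120 mm: pinch it across its thickness.
- cassette0: Empty 35 mm film cassette, a steel can 25 mm in diameter and 40 mm long with dark ends, 20 g, lying on its side in the tray; it rolls. Origin: its centre; its axis is y.
- cassette1: Empty 35 mm film cassette, a steel can 25 mm in diameter and 40 mm long with dark ends, 20 g, lying on its side in the tray; it rolls. Origin: its centre; its axis is y.
- cassette2: Empty 35 mm film cassette, a steel can 25 mm in diameter and 40 mm long with dark ends, 20 g, lying on its side in the tray; it rolls. Origin: its centre; its axis is y.
- cassette3: Empty 35 mm film cassette, a steel can 25 mm in diameter and 40 mm long with dark ends, 20 g, lying on its side in the tray; it rolls. Origin: its centre; its axis is y.
- cassette4: Empty 35 mm film cassette, a steel can 25 mm in diameter and 40 mm long with dark ends, 20 g, lying on its side in the tray; it rolls. Origin: its centre; its axis is y.
- cleaner: Bystander: small clear bottle, 44 mm diameter, 90 mm high, standing loose beyond the work. Origin: centre of its underside.
- jar: Bystander: small amber jar, 56 mm diameter, 50 mm high, standing loose beyond the work. Origin: centre of its underside.
- loupe: Bystander: black loupe, 52 mm diameter, 50 mm high, standing loose beyond the work. Origin: centre of its underside.
Not all that is in view belongs to the job. Of the things that look like the tray, take the one that is farthest from the robot's base at the start.

How it is judged:
By the outcome, as a careful person would: the job done as asked, in the order asked, and still so for the second after the job is handed in, with the robot touching nothing.
It also fails if it takes over 72 s, if anything falls off the work surface, if the arm or the gripper's body presses on something with over 40 N, if the wrist force passes 120 N, or if a joint passes its speed limit or range.

## Robot

A 6-joint arm with a two-finger parallel gripper is mounted at the origin on the work surface. World frame = base frame: x ahead of the robot, y to its left, z up, the work surface at z = 0. Lengths are in m, angles in degrees, forces in N, time in s.
With the tool pointing down it reaches from about 0.4 to 0.825 m from the base axis. Payload 7 kg.
Tool frame: the origin (TCP) lies between the finger pads; the fingertips stand 19 mm ahead of it and the grasp point (between the pads) is the TCP; x points along the fingers, y is the direction in which the jaws open and shut, and the axes are right-handed (so a half turn about x gives the same grasp; the last joint's range is limited). The gripper opens to 88 mm and grips with 3 to 60 N. Pads are 19 mm wide; open, the fingers measure 130 mm over their backs; the gripper's body (78 mm by 193 mm) begins 47 mm behind the grasp point.
Start: joints at [-55.628, 20.546, 0.682, 0, -70.136, -16.507], TCP at [0.207, -0.642, 0.246] pointing down, gripper open.
Joint ranges: [-176.03, 176.03], [-82.01, 121.73], [-58.28, 71.71], [-173.87, 95.51], [-174.79, -0.11], [-173.66, 173.66]. Speed limits (degrees/s): [136.94, 136.94, 172.46, 180, 180, 180].

## Interface

Orientations are given as [roll, pitch, yaw] about the fixed x, y, z axes, in that order (R = Rz(yaw) Ry(pitch) Rx(roll)).
In Python, from plant import r gives the robot as it stands.
- The arm moves only by the tool send_rows, never from a script. Its argument "plan" is a list of rows, each a list of 2 entries, a list of its own where there are three numbers: the shift along the tool's x, y, z scaled (see below), then the turn, a rotation vector about the tool's x, y, z scaled (see below). A call has exactly 5 rows; each row is the pose to reach, as a shift and turn from the pose measured when the call began, along the tool's axes at that moment; what a row does not reach only later rows make up. The controller multiplies each number of a shift by 0.15 m and each number of a turn by pi/4 rad. A row lasts 1/10 s, in which the tool goes at most 50 mm and 8.59 degrees, less where a joint would pass 70% of its speed; a pose out of reach is approached as far as the arm can. A call with a number of a shift or a turn outside -1 to 1 is refused whole. A call with a gripper value outside its range is refused whole. "jaw" is the opening, from -1 (shut) to 1 (fully open), so that 0 is half open, set as the call begins (left out, the last holds). The fingers move at their own pace and stop on an object; "force" is the grip in N (left out, the last holds). Time passes only in rows, so rows that repeat a pose let the fingers close, or fill a call up. It gives the time, the measured TCP pose, the force and the opening at its end, in the units of the state.
- r.get_state(): the state, without advancing time (a new reading comes with each control period).
- r.capture(name): name is "scene" or "side" or "wrist"; returns a dict with "color" (420x560x3 uint8, red, green, blue), "range_z" (420x560 float32, m along the optical axis (not along the pixel's ray), 0 where there is no reading), "mtx" (3x3 intrinsics, pixels), "k1" (the pictures are not rectified: a ray, as slopes to the right and down, at radius r is drawn at 1 + k1 r^2 times it, then the intrinsics apply), "pose" (4x4, takes a point from camera to world coordinates). Camera axes: x right, y down, z forward; pixel columns grow to the right and rows downward; lengths in m; the calibration is good to about 2 mm. A picture is of the moment at which its call begins.
- r.close_job(): hands the job in, once; it reports no verdict.
Trained networks look in a picture, given as the dict that the camera call returned (one of the last four; its "shot" number tells which), for a name from the list of things; names that differ only in an ending like _2 or _b are one class to them, and where a whole thing is asked for, a point or a joint stands for the part that bears it (a point fixed in the world has none). Each returns a list of dicts, best first, with "score" (0 to 1); they miss things now and then, are a little off and sometimes report something else, mostly with a low value. They report only what shows in the picture. A call takes as long as a camera call. They do not tell look-alikes from the thing itself.
- r.find_in(picture, target): "uv" ([column, row] in pixels, amid what is visible of it).
- r.trace(picture, target): "mask" (420x560 bool, what is visible of it) and "uv" ([column, row] in pixels, amid what is visible of it).
The state is a dict: "time_s": time; "joints": joint angles; "qd": joint speeds; "joint_torque": joint torques, N m; "tcp_pos": TCP position; "eef_rot": TCP orientation; "contact_force": force on the tool from outside, world axes, zero at the start; "moment": the same for the moment, N m; "gripper_width": finger opening in m.
Only numpy, scipy, OpenCV 4.12 (cv2) and the standard library are available. Lean on these libraries where they do the work, as an engineer would, in place of code of your own. Each camera call takes 0.05 s, during which the arm holds its last target. There are 200 camera calls.

## Working session

There is one attempt and no reset: what is moved stays moved. The work goes in short steps, Python scripts to look and compute and a tool call to move; the robot and the scene stay as the last step left them, time stands still between calls to the robot, and variables do not carry over. Pictures are saved under pics/ and viewed, about 8 in all and at most 12, crops included, and the job is handed in when it is done.

Besides the shell and the picture viewer there is one more tool, called after ">>>" by a JSON object that holds its "method" and its "body". send_rows: Moves the arm, as the interface text tells. Its arguments: {"type":"object","properties":{"plan":{"type":"array"},"jaw":{"type":"number"},"force":{"type":"number"}},"required":["plan"]}

```bash
ls; mkdir -p pics
python3 - <<'E'
from plant import r
import cv2,numpy as np
print(r.get_state())
ims=[]
for n in ("scene","side"):
    p=r.capture(n); print(n,p['mtx'].tolist(),p['k1'],np.round(p['pose'],3).tolist()); ims.append(p['color'])
    np.savez(''+n,**{k:p[k] for k in('color','range_z','mtx','k1','pose')})
im=np.vstack(ims)[:,:,::-1]
cv2.imwrite('pics/a.png',ims[0][:,:,::-1]);cv2.imwrite('pics/b.png',ims[1][:,:,::-1])
E
```

```text
pics
{'time_s': 0.0, 'joints': array([-5.56280563e+01,  2.05896011e+01,  6.33648609e-01, -2.03778102e-02,
       -7.01367443e+01, -1.65065105e+01]), 'qd': array([ 0.06778918, -0.04429259,  0.01607558,  0.11748511, -0.02798735,
        0.02014638]), 'joint_torque': array([ 1.33079542e-03, -5.82723355e+01,  2.93060428e+01,  6.99736252e+00,
        6.99873941e-03, -1.46209027e-04]), 'tcp_pos': array([ 0.20690618, -0.6420156 ,  0.24464161]), 'eef_rot': array([ 94.83175838,  89.90534375, 112.6902522 ]), 'contact_force': array([ 0.69153477,  0.69502031, -0.07535711]), 'moment': array([ 0.03909451,  0.00402946, -0.01148989]), 'gripper_width': 0.08759607621598835}
scene [[508.8694941733552, 0.0, 279.49812009356697], [0.0, 508.8694941733552, 207.48876171962524], [0.0, 0.0, 1.0]] -0.04141891544326112 [[0.418, 0.713, -0.563, 1.171], [0.909, -0.325, 0.263, -0.3], [0.004, -0.621, -0.783, 1.01], [0.0, 0.0, 0.0, 1.0]]
side [[441.0590921369279, 0.0, 282.5220045578071], [0.0, 441.0590921369279, 209.19304445894306], [0.0, 0.0, 1.0]] -0.06790562146337215 [[0.744, -0.386, 0.545, -0.048], [-0.668, -0.438, 0.602, -0.63], [0.006, -0.812, -0.584, 0.742], [0.0, 0.0, 0.0, 1.0]]
```

View pics/a.png

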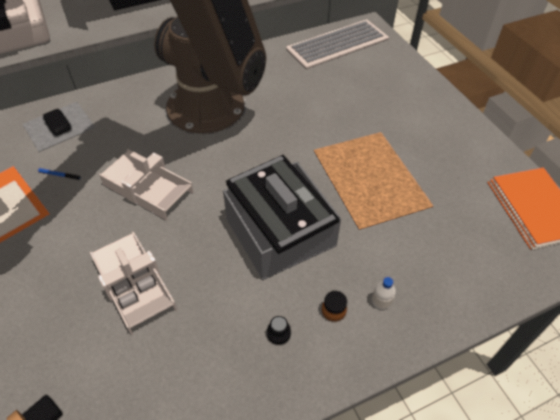

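View pics/b.png

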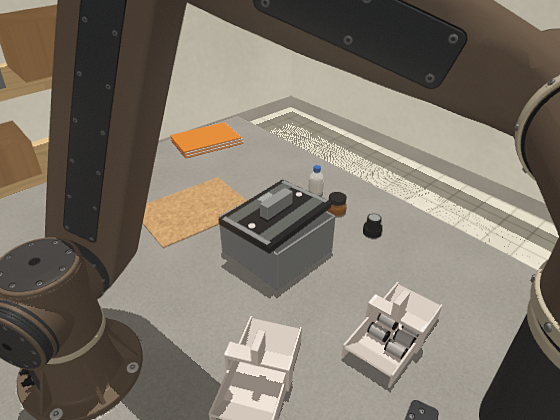

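The scene view shows the carrier on the bin at about (280,200), the mat at (372,178), the tray with cassettes at (130,285), an empty decoy tray at (145,185), the loupe at (279,330), the jar at (335,305) and the bottle at (385,293). The side view agrees with this. Next I'll work out positions.

```bash
cat > h.py <<'E'
import numpy as np,cv2
def cloud(p):
    K=p['mtx'];k=float(p['k1']);u,v=np.meshgrid(np.arange(560.),np.arange(420.))
    d=np.array([k,0,0,0,0.])
    n=cv2.undistortPoints(np.stack([u,v],-1).reshape(-1,1,2),K,d).reshape(420,560,2)
    z=p['range_z'];P=np.dstack([n*z[...,None],z])
    W=P@p['pose'][:3,:3].T+p['pose'][:3,3]; W[z==0]=np.nan
    return W
def rect(P):
    c,s,a=cv2.minAreaRect((P[:,:2]*1000).astype(np.float32)); return np.round(c),np.round(s),round(a,1)
E
python3 - <<'E'
from plant import r
from h import *
for n in("scene","side"):
    p=r.capture(n);W=cloud(p)
    for t in("mat","carrier","carrier_grip","bin","tray","tray_grip","tray_lip","cassette0","cleaner","jar","loupe"):
        for o in r.trace(p,t)[:(3 if 'tray' in t else 5 if 'cass' in t else 1)]:
            m=cv2.erode(o['mask'].astype(np.uint8),np.ones((3,3)))>0
            Q=W[m];Q=Q[~np.isnan(Q[:,0])]
            if len(Q)<4: print(n,t,o['uv'],len(Q));continue
            if t=='carrier':
                pl=Q[(Q[:,2]>.115)&(Q[:,2]<.135)];g=Q[Q[:,2]>.152]
                print(' plate',rect(pl),' block',rect(g))
            if t=='tray':
                g=Q[Q[:,2]>.085]
                if len(g)>5: print(' plate',rect(g),np.percentile(g[:,2],98))
            print(n,t,round(o['score'],2),np.round(o['uv']),rect(Q),'med',np.round(np.median(Q,0),3),'z',np.round(np.percentile(Q[:,2],[2,98]),3))
E
```

```text
scene mat 0.66 [371. 181.] (array([454., 300.]), array([207., 289.]), 86.2) med [0.466 0.297 0.004] z [-0.     0.008]
 plate (array([515.,   7.]), array([232., 159.]), 8.0)  block (array([514.,   9.]), array([93., 28.]), 7.1)
scene carrier 0.72 [282. 205.] (array([515.,   7.]), array([232., 159.]), 8.0) med [ 0.535 -0.     0.129] z [0.124 0.164]
scene bin 0.95 [266. 243.] (array([517.,   6.]), array([202., 198.]), 3.6) med [ 0.608 -0.055  0.051] z [0.003 0.111]
 plate (array([ 515., -354.]), array([48., 14.]), 8.5) 0.1226221108546392
scene tray 0.94 [131. 278.] (array([ 515., -356.]), array([218., 115.]), 7.6) med [ 0.521 -0.353  0.027] z [0.001 0.119]
 plate (array([ 246., -249.]), array([45., 15.]), 30.1) 0.1223845840051214
scene tray 0.87 [146. 181.] (array([ 245., -250.]), array([220., 120.]), 31.2) med [ 0.251 -0.251  0.024] z [0.001 0.114]
scene tray_grip 0.66 [132. 273.] (array([ 515., -356.]), array([217., 114.]), 7.1) med [ 0.52  -0.353  0.027] z [0.001 0.119]
scene tray_grip 0.63 [146. 182.] (array([ 246., -250.]), array([221., 120.]), 33.3) med [ 0.251 -0.252  0.024] z [0.
[... 3017 characters left out ...]
4.]), array([18., 40.]), 9.9) med [ 0.482 -0.335  0.026] z [0.016 0.031]
side cassette0 0.57 [404. 337.] (array([ 509., -379.]), array([17., 35.]), 7.1) med [ 0.508 -0.379  0.027] z [0.018 0.031]
side cassette0 0.51 [387. 322.] (array([ 520., -328.]), array([ 9., 39.]), 7.5) med [ 0.519 -0.329  0.023] z [0.016 0.029]
side cassette0 [413.5, 332.7] 0
side cleaner 0.68 [315. 178.] (array([768., 126.]), array([24., 38.]), 26.2) med [0.767 0.123 0.047] z [0.012 0.089]
side jar 0.71 [337. 203.] (array([750.,  23.]), array([48., 39.]), 58.2) med [0.743 0.014 0.042] z [0.011 0.052]
side loupe 0.93 [371. 228.] (array([ 746., -111.]), array([38., 40.]), 81.9) med [ 0.74  -0.114  0.029] z [0.005 0.052]
```

```bash
cat >> h.py <<'E'
from scipy.spatial.transform import Rotation as Rn
def Rt(jaw,tilt=0):
    """tool x down, y at azimuth jaw (deg); then tilt (deg) about tool y"""
    j=np.radians(jaw);x=np.array([0,0,-1.]);y=np.array([np.cos(j),np.sin(j),0])
    return Rn.from_matrix(np.c_[x,y,np.cross(x,y)])*Rn.from_euler('y',tilt,degrees=True)
def cur(s): return np.array(s['tcp_pos']),Rn.from_euler('xyz',s['eef_rot'],degrees=True)
def rel(s,pos,R):
    p,C=cur(s)
    print('t',round(s['time_s'],2),'p',np.round(p,4),'j',np.round(s['joints'],1),'F',np.round(s['contact_force'],1),'w',round(s['gripper_width'],4))
    print('shift',np.round(C.inv().apply(np.array(pos)-p)/.15,3),'turn',np.round((C.inv()*R).as_rotvec()/(np.pi/4),3))
E
python3 - <<'E'
from plant import r
from h import *
s=r.get_state(); print(np.round(cur(s)[1].as_matrix(),3).tolist())
rel(s,[.513,.0085,.23],Rt(-82.3))
E
```

```text
[[-0.0, -0.307, 0.952], [0.0, 0.952, 0.307], [-1.0, 0.0, -0.0]]
t 1.3 p [ 0.207  -0.6424  0.2456] j [-55.6  20.5   0.7   0.  -70.1 -16.5] F [-1.3 -0.2  0.6] w 0.0876
shift [0.104 3.505 3.273] turn [-3.774  0.    -0.   ]
```

>>> {"method": "send_rows", "body": {"plan": [[[0,0.17,0.16],[0,0,0]],[[0,0.35,0.33],[0,0,0]],[[0,0.53,0.49],[0,0,0]],[[0,0.7,0.65],[0,0,0]],[[0,0.88,0.82],[0,0,0]]], "jaw": 1}}

```text
time_s: 1.8
tcp_pos: [0.284, -0.4779, 0.2457]
eef_rot: [-69.4, 90.0, -51.5]
contact_force: [2.1, -0.5, 0.1]
gripper_width: 0.0877
```

>>> {"method": "send_rows", "body": {"plan": [[[0,0.17,0.16],[0,0,0]],[[0,0.35,0.33],[0,0,0]],[[0,0.53,0.49],[0,0,0]],[[0,0.7,0.65],[0,0,0]],[[0,0.88,0.82],[0,0,0]]]}}

```text
time_s: 2.3
tcp_pos: [0.361, -0.3133, 0.246]
eef_rot: [-47.9, 89.9, -30.1]
contact_force: [2.2, -0.3, 0.0]
gripper_width: 0.0875
```

>>> {"method": "send_rows", "body": {"plan": [[[0,0.17,0.16],[0,0,0]],[[0,0.35,0.33],[0,0,0]],[[0,0.53,0.49],[0,0,0]],[[0,0.7,0.65],[0,0,0]],[[0,0.88,0.82],[0,0,0]]]}}

```text
time_s: 2.8
tcp_pos: [0.438, -0.1486, 0.2463]
eef_rot: [-32.9, 89.9, -15.0]
contact_force: [0.5, -0.0, 0.1]
gripper_width: 0.0876
```

>>> {"method": "send_rows", "body": {"plan": [[[0,0.17,0.16],[0.05,0,0]],[[0,0.35,0.33],[0.1,0,0]],[[0,0.53,0.49],[0.15,0,0]],[[0,0.7,0.65],[0.2,0,0]],[[0,0.85,0.8],[0.227,0,0]]]}}

```text
time_s: 3.3
tcp_pos: [0.5137, 0.0112, 0.2467]
eef_rot: [-13.1, 89.8, -5.5]
contact_force: [0.2, -0.2, -0.2]
gripper_width: 0.0877
```

Run:
```python
from plant import r
from h import *
s=r.get_state();rel(s,[.513,.0085,.152],Rt(97.7))
p=r.capture("wrist");cv2.imwrite('pics/c.png',p['color'][:,:,::-1])
W=cloud(p).reshape(-1,3);W=W[~np.isnan(W[:,0])]
W=W[np.hypot(W[:,0]-.513,W[:,1]-.0085)<.16]
print(np.round(p['pose'],3).tolist())
g=W[(W[:,2]>.155)&(W[:,2]<.17)&(np.hypot(W[:,0]-.513,W[:,1]-.0085)<.06)];print(len(g),rect(g) if len(g)>9 else '')
g=W[(W[:,2]>.12)&(W[:,2]<.135)];print(len(g),rect(g) if len(g)>9 else '')
```

```text
t 3.3 p [0.5137 0.0112 0.2467] j [ 2.320e+01  5.100e+00 -1.940e+01  1.000e-01 -6.530e+01 -1.057e+02] F [ 0.2 -0.2 -0.2] w 0.0877
shift [ 0.631 -0.017 -0.009] turn [-0.003  0.003  0.001]
[[-0.133, 0.958, 0.254, 0.446], [0.991, 0.129, 0.034, 0.001], [-0.0, 0.256, -0.967, 0.385], [0.0, 0.0, 0.0, 1.0]]
4592 (array([508.,  10.]), array([77., 26.]), 7.7)
50107 (array([515.,  10.]), array([230., 161.]), 7.6)
```

>>> {"method": "send_rows", "body": {"plan": [[[0.13,0,0],[0,0,0]],[[0.28,-0.01,0],[0,0,0]],[[0.43,-0.01,0],[0,0,0]],[[0.55,-0.01,0],[0,0,0]],[[0.62,-0.01,0],[0,0,0]]]}}

```text
time_s: 3.85
tcp_pos: [0.5159, 0.0122, 0.1522]
eef_rot: [-19.5, 89.9, -11.9]
contact_force: [0.3, -0.6, -0.2]
gripper_width: 0.0876
```

>>> {"method": "send_rows", "body": {"plan": [[[0,0,0],[0,0,0]],[[0,0,0],[0,0,0]],[[0,0,0],[0,0,0]],[[0,0,0],[0,0,0]],[[0,0,0],[0,0,0]]], "jaw": -1, "force": 45}}

```text
time_s: 4.35
tcp_pos: [0.5162, 0.0123, 0.1529]
eef_rot: [-7.1, 89.8, 0.5]
contact_force: [-0.4, 0.8, -0.8]
gripper_width: 0.0532
```

>>> {"method": "send_rows", "body": {"plan": [[[0,0,0],[0,0,0]],[[0,0,0],[0,0,0]],[[-0.03,0,0],[0,0,0]],[[-0.06,0,0],[0,0,0]],[[-0.1,0,0],[0,0,0]]]}}

```text
time_s: 4.85
tcp_pos: [0.5155, 0.0122, 0.1676]
eef_rot: [-12.5, 89.9, -5.0]
contact_force: [-0.1, -0.7, -5.0]
gripper_width: 0.0256
```

Run:
```python
from plant import r
from h import *
s=r.get_state();rel(s,[.452,.302,.2],Rt(86.8))
```

```text
t 4.85 p [0.5155 0.0122 0.1676] j [ 2.320e+01  9.400e+00 -2.560e+01  1.000e-01 -5.490e+01 -1.057e+02] F [-0.1 -0.7 -5. ] w 0.0256
shift [-0.217  1.971 -0.165] turn [0.239 0.002 0.   ]
```

>>> {"method": "send_rows", "body": {"plan": [[[-0.1,0.04,0],[0,0,0]],[[-0.2,0.2,-0.02],[0,0,0]],[[-0.22,0.45,-0.04],[0,0,0]],[[-0.22,0.7,-0.06],[0,0,0]],[[-0.22,0.97,-0.08],[0,0,0]]]}}

```text
time_s: 5.35
tcp_pos: [0.4837, 0.1559, 0.2009]
eef_rot: [0.4, 89.9, 7.9]
contact_force: [1.2, 0.4, -4.5]
gripper_width: 0.026
```

>>> {"method": "send_rows", "body": {"plan": [[[0,0.25,-0.02],[0.05,0,0]],[[0,0.5,-0.04],[0.1,0,0]],[[0,0.74,-0.06],[0.16,0,0]],[[0,0.92,-0.08],[0.21,0,0]],[[0,0.99,-0.08],[0.237,0,0]]]}}

```text
time_s: 5.85
tcp_pos: [0.4514, 0.3038, 0.2008]
eef_rot: [19.1, 89.9, 15.9]
contact_force: [-0.3, 0.5, -4.3]
gripper_width: 0.0259
```

Run:
```python
from plant import r
from h import *
s=r.get_state();rel(s,[.452,.302,.06],Rt(86.8))
for n in ("side","scene"):
    p=r.capture(n);W=cloud(p)
    Q=W.reshape(-1,3);Q=Q[~np.isnan(Q[:,0])];q=cur(s)[0]
    Q=Q[np.hypot(Q[:,0]-q[0],Q[:,1]-q[1])<.16]
    o=r.trace(p,'carrier')
    for t in o[:1]:
        C=W[cv2.erode(t['mask'].astype(np.uint8),np.ones((3,3)))>0];C=C[~np.isnan(C[:,0])];C=C[(C[:,2]>.1)&(C[:,2]<.19)]
        C=C[np.hypot(C[:,0]-q[0],C[:,1]-q[1])<.17]
        pl=C[C[:,2]<np.median(C[:,2])+.008]
        print(n,t['score'],rect(pl),np.percentile(pl[:,2],[5,50,95]))
    o=r.trace(p,'mat')[0];C=W[o['mask']];C=C[~np.isnan(C[:,0])];print('mat',rect(C[C[:,2]<.012]))
```

```text
t 5.85 p [0.4514 0.3038 0.2008] j [ 5.460e+01  1.020e+01 -1.970e+01  1.000e-01 -6.000e+01 -1.478e+02] F [-0.3  0.5 -4.3] w 0.0259
shift [ 0.939 -0.012  0.003] turn [ 0.002  0.002 -0.001]
side 0.94 (array([444., 299.]), array([159., 225.]), 86.9) [0.16024088 0.17007288 0.1727721 ]
mat (array([452., 309.]), array([226., 293.]), 86.7)
scene 0.64 (array([453., 297.]), array([160., 226.]), 87.0) [0.16348255 0.17007012 0.17342576]
mat (array([451., 304.]), array([218., 300.]), 86.1)
```

>>> {"method": "send_rows", "body": {"plan": [[[0.15,0,0],[0,0,0]],[[0.4,0,0],[0,0,0]],[[0.65,0,0],[0,0,0]],[[0.83,0,0],[0,0,0]],[[0.9,0,0],[0,0,0]]]}}

```text
time_s: 6.65
tcp_pos: [0.4516, 0.2985, 0.0634]
eef_rot: [-111.2, 89.8, -114.4]
contact_force: [0.2, 0.2, -4.1]
gripper_width: 0.0256
```

>>> {"method": "send_rows", "body": {"plan": [[[0.01,0,0],[0,0,0]],[[0.02,0,0],[0,0,0]],[[0.03,0,0],[0,0,0]],[[0.04,0,0],[0,0,0]],[[0.05,0,0],[0,0,0]]]}}

```text
time_s: 7.15
tcp_pos: [0.4519, 0.2989, 0.0567]
eef_rot: [-100.5, 89.9, -103.7]
contact_force: [-1.1, -0.2, -4.3]
gripper_width: 0.0262
```

Run:
```python
from plant import r
from h import *
s=r.get_state();rel(s,[.452,.302,.06],Rt(86.8))
for n in ("side","scene"):
    p=r.capture(n);W=cloud(p)
    q=cur(s)[0]
    o=r.trace(p,'carrier')
    for t in o[:1]:
        C=W[cv2.erode(t['mask'].astype(np.uint8),np.ones((3,3)))>0];C=C[~np.isnan(C[:,0])];C=C[(C[:,2]<.08)&(C[:,2]>.012)]
        C=C[np.hypot(C[:,0]-q[0],C[:,1]-q[1])<.17]
        pl=C[C[:,2]<np.median(C[:,2])+.008]
        A=np.c_[pl[:,:2]-q[:2],np.ones(len(pl))];k=np.linalg.lstsq(A[abs(pl[:,2]-np.median(pl[:,2]))<.006],pl[abs(pl[:,2]-np.median(pl[:,2]))<.006,2],rcond=None)[0]
        print(n,t['score'],rect(pl),np.percentile(pl[:,2],[5,50,95]),k)
```

```text
t 7.15 p [0.4519 0.2989 0.0567] j [ 5.420e+01  1.970e+01 -2.930e+01  1.000e-01 -4.120e+01 -1.475e+02] F [-1.1 -0.2 -4.3] w 0.0262
shift [-0.022  0.021 -0.001] turn [-0.001 -0.001  0.003]
side 0.56 (array([444., 296.]), array([161., 225.]), 87.2) [0.01874554 0.02557234 0.02875137] [0.00030109 0.00453527 0.02577045]
scene 0.8 (array([453., 294.]), array([162., 229.]), 86.6) [0.01938804 0.02542466 0.02925269] [-0.0046607   0.00370691  0.02579309]
```

>>> {"method": "send_rows", "body": {"plan": [[[0,0.02,0],[0,0,0]],[[0,0.04,0],[0,0,0]],[[0.01,0.04,0],[0,0,0]],[[0.018,0.04,0],[0,0,0]],[[0.025,0.04,0],[0,0,0]]]}}

```text
time_s: 7.85
tcp_pos: [0.4519, 0.3047, 0.0531]
eef_rot: [-106.0, 89.8, -109.2]
contact_force: [-9.5, -1.9, 17.9]
gripper_width: 0.0256
```

>>> {"method": "send_rows", "body": {"plan": [[[0.003,0,0],[0,0,0]],[[0.006,0,0],[0,0,0]],[[0.009,0,0],[0,0,0]],[[0.012,0,0],[0,0,0]],[[0.015,0,0],[0,0,0]]]}}

```text
time_s: 8.35
tcp_pos: [0.452, 0.3047, 0.0531]
eef_rot: [-93.5, 89.8, -96.6]
contact_force: [-11.6, -4.8, 28.0]
gripper_width: 0.0253
```

Touching, with slightly too much press. I'll ease back and release.

>>> {"method": "send_rows", "body": {"plan": [[[-0.005,0,0],[0,0,0]],[[-0.01,0,0],[0,0,0]],[[-0.01,0,0],[0,0,0]],[[-0.01,0,0],[0,0,0]],[[-0.01,0,0],[0,0,0]]]}}

```text
time_s: 8.85
tcp_pos: [0.4518, 0.3045, 0.0541]
eef_rot: [-100.4, 89.8, -103.5]
contact_force: [-0.0, -0.6, -4.2]
gripper_width: 0.0259
```

```bash
python3 -c "
from plant import r
from h import *
s=r.get_state();rel(s,[.452,.302,.06],Rt(86.8))"
```

```text
t 8.85 p [0.4518 0.3045 0.0541] j [ 5.460e+01  2.020e+01 -2.900e+01  1.000e-01 -4.110e+01 -1.479e+02] F [-0.  -0.6 -4.2] w 0.0259
shift [-0.039 -0.017  0.002] turn [ 0.001 -0.001  0.005]
```

Now about 1 mm above the mat. I'll go down 1 mm gently and release.

>>> {"method": "send_rows", "body": {"plan": [[[0.002,0,0],[0,0,0]],[[0.004,0,0],[0,0,0]],[[0.006,0,0],[0,0,0]],[[0.006,0,0],[0,0,0]],[[0.006,0,0],[0,0,0]]]}}

```text
time_s: 9.35
tcp_pos: [0.4519, 0.3045, 0.0533]
eef_rot: [-98.8, 89.8, -102.0]
contact_force: [-0.9, -0.2, -2.6]
gripper_width: 0.0254
```

>>> {"method": "send_rows", "body": {"plan": [[[0,0,0],[0,0,0]],[[0,0,0],[0,0,0]],[[0,0,0],[0,0,0]],[[0,0,0],[0,0,0]],[[0,0,0],[0,0,0]]], "jaw": 1}}

```text
time_s: 9.85
tcp_pos: [0.4519, 0.3046, 0.0534]
eef_rot: [-97.5, 89.8, -100.6]
contact_force: [-0.1, 0.1, -1.3]
gripper_width: 0.06
```

>>> {"method": "send_rows", "body": {"plan": [[[0,0,0],[0,0,0]],[[0,0,0],[0,0,0]],[[-0.1,0,0],[0,0,0]],[[-0.3,0,0],[0,0,0]],[[-0.6,0,0],[0,0,0]]]}}

```text
time_s: 10.35
tcp_pos: [0.4509, 0.3036, 0.1423]
eef_rot: [-115.4, 89.5, -118.6]
contact_force: [1.0, 0.6, 0.6]
gripper_width: 0.0877
```

>>> {"method": "send_rows", "body": {"plan": [[[-0.2,0,0],[0,0,0]],[[-0.4,0,0],[0,0,0]],[[-0.6,-0.2,0],[0,0,0]],[[-0.8,-0.4,0],[0,0,0]],[[-0.9,-0.6,0],[0,0,0]]]}}

```text
time_s: 10.85
tcp_pos: [0.4469, 0.2143, 0.2807]
eef_rot: [-100.0, 89.7, -103.2]
contact_force: [1.2, -0.1, -0.9]
gripper_width: 0.0875
```

Run:
```python
from plant import r
from h import *
s=r.get_state();rel(s,[.513,-.3545,.25],Rt(98))
for n in ("side","scene"):
    p=r.capture(n);W=cloud(p)
    if n=='scene': cv2.imwrite('pics/d.png',p['color'][:,:,::-1])
    for t in ('carrier','mat','bin','tray','cassette0'):
      for o in r.trace(p,t)[:2 if t=='tray' else 1]:
        C=W[cv2.erode(o['mask'].astype(np.uint8),np.ones((3,3)))>0];C=C[~np.isnan(C[:,0])]
        if t=='bin': C=C[C[:,2]>.1]
        if len(C)>5: print(n,t,rect(C),np.median(C[:,2]))
```

```text
t 10.85 p [0.4469 0.2143 0.2807] j [  48.5    2.2  -18.1    0.2  -70.  -141.7] F [ 1.2 -0.1 -0.9] w 0.0875
shift [ 0.224 -3.761  0.647] turn [-0.247 -0.002  0.007]
side carrier (array([444., 301.]), array([161., 225.]), 87.4) 0.02255726488706511
side mat (array([450., 305.]), array([214., 286.]), 86.0) 0.0033476431789122296
side bin (array([512.,   8.]), array([202., 201.]), 3.3) 0.10584100595907575
side tray (array([ 245., -248.]), array([218., 119.]), 34.7) 0.02058550151251226
side tray (array([ 511., -354.]), array([219., 117.]), 8.1) 0.032023628983757435
side cassette0 (array([ 483., -335.]), array([17., 38.]), 14.2) 0.02560335868127217
scene carrier (array([453., 300.]), array([159., 227.]), 86.5) 0.023082754122143057
scene mat (array([452., 300.]), array([206., 289.]), 85.2) 0.003928860281032676
scene bin (array([516.,   6.]), array([203., 198.]), 3.5) 0.10682018956942774
scene tray (array([ 247., -250.]), array([217., 119.]), 33.2) 0.024077202915741225
scene tray (array([ 514., -356.]), array([217., 114.]), 7.7) 0.027068339562647648
scene cassette0 (array([ 533., -329.]), array([20., 34.]), 9.8) 0.02574903104100612
```

View pics/d.png

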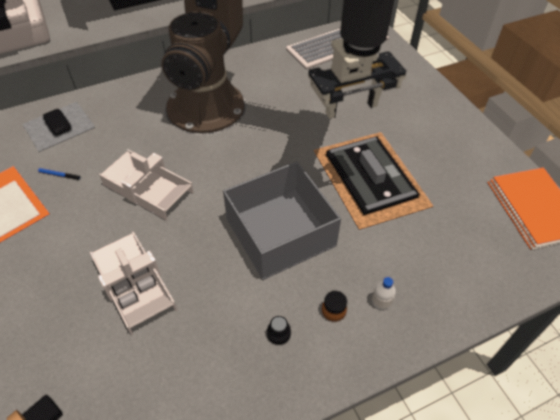

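The carrier lies inside the mat at (372,172), the bin at (280,215) is open and empty, and the tray hasn't moved. Next is the tray.

>>> {"method": "send_rows", "body": {"plan": [[[0,-0.18,0.03],[0,0,0]],[[0,-0.37,0.06],[0,0,0]],[[0,-0.56,0.1],[0,0,0]],[[0,-0.75,0.13],[0,0,0]],[[0,-0.94,0.16],[0,0,0]]]}}

```text
time_s: 11.95
tcp_pos: [0.4626, 0.0721, 0.2783]
eef_rot: [-117.7, 89.4, -120.9]
contact_force: [0.7, 0.7, -0.7]
gripper_width: 0.0879
```

>>> {"method": "send_rows", "body": {"plan": [[[0,-0.18,0.03],[0,0,0]],[[0,-0.37,0.06],[0,0,0]],[[0,-0.56,0.1],[0,0,0]],[[0,-0.75,0.13],[0,0,0]],[[0,-0.94,0.16],[0,0,0]]]}}

```text
time_s: 12.45
tcp_pos: [0.479, -0.0709, 0.2792]
eef_rot: [-118.4, 89.4, -121.5]
contact_force: [0.5, 0.3, 0.4]
gripper_width: 0.0873
```

>>> {"method": "send_rows", "body": {"plan": [[[0,-0.18,0.03],[0,0,0]],[[0,-0.37,0.06],[0,0,0]],[[0,-0.56,0.1],[0,0,0]],[[0,-0.75,0.13],[0,0,0]],[[0,-0.94,0.16],[0,0,0]]]}}

```text
time_s: 12.95
tcp_pos: [0.4956, -0.2141, 0.2801]
eef_rot: [-120.7, 89.4, -123.8]
contact_force: [1.2, 1.2, -0.4]
gripper_width: 0.0875
```

>>> {"method": "send_rows", "body": {"plan": [[[0,-0.18,0.03],[-0.05,0,0]],[[0,-0.37,0.06],[-0.1,0,0]],[[0,-0.56,0.1],[-0.15,0,0]],[[0,-0.75,0.13],[-0.2,0,0]],[[0,-0.92,0.16],[-0.245,0,0]]]}}

```text
time_s: 13.45
tcp_pos: [0.5123, -0.3544, 0.2806]
eef_rot: [-136.2, 89.4, -128.2]
contact_force: [0.3, -0.1, -0.4]
gripper_width: 0.0879
```

Run:
```python
from plant import r
from h import *
s=r.get_state();rel(s,[.513,-.3545,.098],Rt(98))
p=r.capture("wrist");cv2.imwrite('pics/e.png',p['color'][:,:,::-1])
W=cloud(p).reshape(-1,3);W=W[~np.isnan(W[:,0])]
W=W[np.hypot(W[:,0]-.513,W[:,1]+.3545)<.15]
for a,b in((.085,.13),(.008,.13)):
    g=W[(W[:,2]>a)&(W[:,2]<b)];print(len(g),rect(g) if len(g)>9 else '')
```

```text
t 13.45 p [ 0.5123 -0.3544  0.2806] j [-16.4  14.6  -3.4   0.6 -72.2 -65.7] F [ 0.3 -0.1 -0.4] w 0.0879
shift [1.217 0.008 0.014] turn [ 0.001 -0.01   0.009]
883 (array([ 513., -353.]), array([45., 14.]), 8.7)
16088 (array([ 510., -354.]), array([214., 120.]), 8.7)
```

>>> {"method": "send_rows", "body": {"plan": [[[0.15,0,0],[0,0,0]],[[0.35,0,0],[0,0,0]],[[0.55,0,0],[0,0,0]],[[0.75,0,0],[0,0,0]],[[0.9,0.01,0.01],[0,0,0]]]}}

```text
time_s: 14.0
tcp_pos: [0.5122, -0.3563, 0.1427]
eef_rot: [-146.9, 89.3, -138.8]
contact_force: [-0.4, -0.3, -0.7]
gripper_width: 0.0876
```

>>> {"method": "send_rows", "body": {"plan": [[[0.1,0,0],[0,0,0]],[[0.18,0,0],[0,0,0]],[[0.25,0,0],[0,0,0]],[[0.3,0,0],[0,0,0]],[[0.3,0,0],[0,0,0]]]}}

```text
time_s: 14.5
tcp_pos: [0.5114, -0.3565, 0.0968]
eef_rot: [-151.6, 89.2, -143.5]
contact_force: [-0.8, 0.0, -0.5]
gripper_width: 0.0875
```

>>> {"method": "send_rows", "body": {"plan": [[[0,0,0],[0,0,0]],[[0,0,0],[0,0,0]],[[0,0,0],[0,0,0]],[[0,0,0],[0,0,0]],[[0,0,0],[0,0,0]]], "jaw": -1, "force": 60}}

```text
time_s: 15.0
tcp_pos: [0.5115, -0.3565, 0.0972]
eef_rot: [-149.6, 89.3, -141.6]
contact_force: [0.1, 0.5, -0.1]
gripper_width: 0.0534
```

>>> {"method": "send_rows", "body": {"plan": [[[0,0,0],[0,0,0]],[[0,0,0],[0,0,0]],[[0,0,0],[0,0,0]],[[0,0,0],[0,0,0]],[[0,0,0],[0,0,0]]]}}

```text
time_s: 15.5
tcp_pos: [0.5114, -0.3562, 0.0971]
eef_rot: [-152.4, 89.3, -144.3]
contact_force: [-1.3, 5.1, 7.1]
gripper_width: 0.0136
```

>>> {"method": "send_rows", "body": {"plan": [[[-0.04,0,0],[0,0,0]],[[-0.1,0,0],[0,0,0]],[[-0.2,0,0],[0,0,0]],[[-0.35,0,0],[0,0,0]],[[-0.5,0,0],[0,0,0]]]}}

```text
time_s: 16.0
tcp_pos: [0.5119, -0.3556, 0.1731]
eef_rot: [-154.5, 89.2, -146.4]
contact_force: [0.8, -0.3, -2.7]
gripper_width: 0.0137
```

>>> {"method": "send_rows", "body": {"plan": [[[-0.15,0,0],[0,0,0]],[[-0.3,0,0],[0,0,0]],[[-0.45,0,0],[0,0,0]],[[-0.6,0,0],[0,0,0]],[[-0.7,0,0],[0,0,0]]]}}

```text
time_s: 16.5
tcp_pos: [0.5132, -0.3551, 0.2806]
eef_rot: [-145.8, 89.3, -137.7]
contact_force: [1.6, -0.4, -3.2]
gripper_width: 0.014
```

Run:
```python
from plant import r
from h import *
s=r.get_state();rel(s,[.43,.002,.29],Rt(96))
p=r.capture("scene");cv2.imwrite('pics/f.png',p['color'][:,:,::-1])
```

```text
t 16.5 p [ 0.5132 -0.3551  0.2806] j [-16.4  14.8  -3.2   0.6 -72.4 -65.7] F [ 1.6 -0.4 -3.2] w 0.014
shift [-0.077  2.434 -0.216] turn [ 0.046 -0.013  0.009]
```

View pics/f.png

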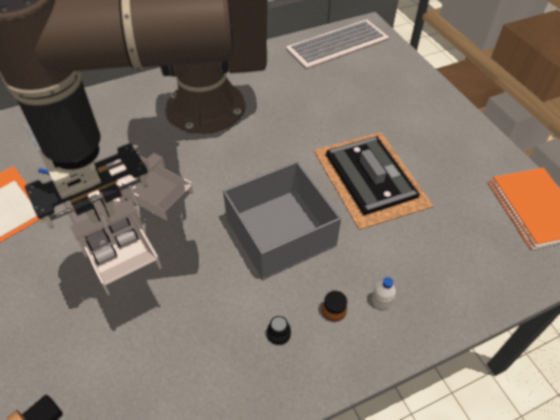

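The tray is up with the cassettes still in it, at about (115,240). I'll carry it to the bin.

>>> {"method": "send_rows", "body": {"plan": [[[-0.05,0.08,-0.01],[0,0,0]],[[-0.07,0.22,-0.03],[0,0,0]],[[-0.07,0.4,-0.04],[0,0,0]],[[-0.07,0.6,-0.06],[0,0,0]],[[-0.07,0.8,-0.07],[0,0,0]]]}}

```text
time_s: 17.05
tcp_pos: [0.4855, -0.2368, 0.2921]
eef_rot: [-135.6, 89.3, -127.6]
contact_force: [0.5, 1.1, -2.2]
gripper_width: 0.0133
```

>>> {"method": "send_rows", "body": {"plan": [[[0,0.2,-0.02],[0,0,0]],[[0,0.4,-0.04],[0,0,0]],[[0,0.6,-0.05],[0,0,0]],[[0,0.78,-0.06],[0,0,0]],[[0,0.92,-0.07],[0,0,0]]]}}

```text
time_s: 17.55
tcp_pos: [0.4546, -0.1001, 0.2908]
eef_rot: [-137.5, 89.3, -129.5]
contact_force: [-0.2, -0.1, -3.6]
gripper_width: 0.0137
```

>>> {"method": "send_rows", "body": {"plan": [[[0,0.18,-0.02],[0.02,0,0]],[[0,0.35,-0.04],[0.04,0,0]],[[0,0.5,-0.05],[0.06,0,0]],[[0,0.61,-0.06],[0.06,0,0]],[[0,0.68,-0.07],[0.06,0,0]]]}}

```text
time_s: 18.05
tcp_pos: [0.4289, 0.0005, 0.29]
eef_rot: [-136.1, 89.3, -130.6]
contact_force: [0.3, 0.2, -3.0]
gripper_width: 0.0135
```

Run:
```python
from plant import r
from h import *
s=r.get_state();p,C=cur(s)
for t,x,z in((25,.39,.255),(45,.431,.27),(60,.465,.27),(75,.496,.265)):
    print(t);rel(s,[x,.001,z],Rt(95,t))
```

```text
25
t 18.05 p [0.4289 0.0005 0.29  ] j [  26.9   -5.   -23.9    0.3  -71.7 -111.5] F [ 0.3  0.2 -3. ] w 0.0135
shift [ 0.235  0.03  -0.256] turn [0.008 0.545 0.012]
45
t 18.05 p [0.4289 0.0005 0.29  ] j [  26.9   -5.   -23.9    0.3  -71.7 -111.5] F [ 0.3  0.2 -3. ] w 0.0135
shift [0.133 0.003 0.016] turn [0.006 0.989 0.014]
60
t 18.05 p [0.4289 0.0005 0.29  ] j [  26.9   -5.   -23.9    0.3  -71.7 -111.5] F [ 0.3  0.2 -3. ] w 0.0135
shift [ 0.132 -0.018  0.241] turn [0.004 1.323 0.015]
75
t 18.05 p [0.4289 0.0005 0.29  ] j [  26.9   -5.   -23.9    0.3  -71.7 -111.5] F [ 0.3  0.2 -3. ] w 0.0135
shift [ 0.163 -0.038  0.447] turn [0.002 1.656 0.015]
```

>>> {"method": "send_rows", "body": {"plan": [[[0.02,0.01,-0.05],[0,0.08,0]],[[0.08,0.01,-0.1],[0,0.2,0]],[[0.15,0.02,-0.17],[0,0.34,0]],[[0.2,0.03,-0.23],[0.01,0.46,0.01]],[[0.23,0.03,-0.26],[0.01,0.545,0.01]]]}}

```text
time_s: 18.55
tcp_pos: [0.389, 0.001, 0.2551]
eef_rot: [-179.7, 64.7, -174.9]
contact_force: [-0.4, -0.3, -3.3]
gripper_width: 0.0136
```

Run:
```python
from plant import r
from h import *
s=r.get_state();p,C=cur(s)
for t,x,z in((45,.431,.27),(60,.465,.27),(65,.475,.27),(75,.496,.265)):
    print(t);rel(s,[x,.001,z],Rt(95,t))
p=r.capture("scene");cv2.imwrite('pics/g.png',p['color'][100:350,80:480,::-1])
```

```text
45
t 18.55 p [0.389  0.001  0.2551] j [  22.1    9.1  -15.3   -7.2  -89.9 -105.7] F [-0.4 -0.3 -3.3] w 0.0136
shift [-0.209 -0.024  0.21 ] turn [-0.004  0.439  0.001]
60
t 18.55 p [0.389  0.001  0.2551] j [  22.1    9.1  -15.3   -7.2  -89.9 -105.7] F [-0.4 -0.3 -3.3] w 0.0136
shift [-0.305 -0.043  0.414] turn [-0.004  0.772  0.   ]
65
t 18.55 p [0.389  0.001  0.2551] j [  22.1    9.1  -15.3   -7.2  -89.9 -105.7] F [-0.4 -0.3 -3.3] w 0.0136
shift [-0.334 -0.049  0.474] turn [-0.004  0.883 -0.   ]
75
t 18.55 p [0.389  0.001  0.2551] j [  22.1    9.1  -15.3   -7.2  -89.9 -105.7] F [-0.4 -0.3 -3.3] w 0.0136
shift [-0.363 -0.061  0.615] turn [-0.004  1.105 -0.   ]
```

View pics/g.png

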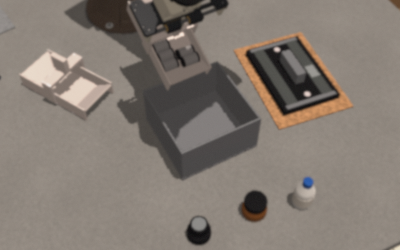

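The lip is over the bin's near side and the cassettes rest against the ramp, at crop (180,50). Now to pour.

>>> {"method": "send_rows", "body": {"plan": [[[-0.04,0,0.04],[0,0.09,0]],[[-0.08,-0.01,0.08],[0,0.18,0]],[[-0.13,-0.01,0.13],[0,0.27,0]],[[-0.17,-0.02,0.17],[0,0.36,0]],[[-0.21,-0.02,0.21],[0,0.44,0]]]}}

```text
time_s: 19.1
tcp_pos: [0.4316, 0.0015, 0.2684]
eef_rot: [-179.7, 44.6, -174.9]
contact_force: [-0.3, -1.0, -2.3]
gripper_width: 0.0138
```

Run:
```python
from plant import r
from h import *
s=r.get_state();p,C=cur(s)
for t,x,z in((55,.453,.27),(65,.475,.27),(75,.496,.265)):
    print(t);rel(s,[x,.001,z],Rt(95,t))
```

```text
55
t 19.1 p [0.4316 0.0015 0.2684] j [ 1.800e+01  2.490e+01  1.000e-01 -9.700e+00 -1.096e+02 -1.027e+02] F [-0.3 -1.  -2.3] w 0.0138
shift [-0.108 -0.016  0.092] turn [-0.005  0.213  0.   ]
65
t 19.1 p [0.4316 0.0015 0.2684] j [ 1.800e+01  2.490e+01  1.000e-01 -9.700e+00 -1.096e+02 -1.027e+02] F [-0.3 -1.  -2.3] w 0.0138
shift [-0.213 -0.028  0.194] turn [-0.005  0.435 -0.   ]
75
t 19.1 p [0.4316 0.0015 0.2684] j [ 1.800e+01  2.490e+01  1.000e-01 -9.700e+00 -1.096e+02 -1.027e+02] F [-0.3 -1.  -2.3] w 0.0138
shift [-0.288 -0.04   0.316] turn [-0.005  0.657 -0.   ]
```

>>> {"method": "send_rows", "body": {"plan": [[[-0.04,0,0.04],[0,0.09,0]],[[-0.08,-0.01,0.07],[0,0.17,0]],[[-0.12,-0.02,0.11],[0,0.26,0]],[[-0.17,-0.02,0.16],[0,0.35,0]],[[-0.21,-0.03,0.19],[0,0.43,0]]]}}

```text
time_s: 19.6
tcp_pos: [0.4751, 0.0008, 0.2698]
eef_rot: [-179.8, 25.2, -175.0]
contact_force: [0.0, 0.1, -2.7]
gripper_width: 0.0134
```

>>> {"method": "send_rows", "body": {"plan": [[[0,0,0],[0,0,0]],[[0,0,0],[0,0,0]],[[0,0,0],[0,0,0]],[[0,0,0],[0,0,0]],[[0,0,0],[0,0,0]]]}}

```text
time_s: 20.1
tcp_pos: [0.4749, 0.0008, 0.2707]
eef_rot: [-179.8, 25.4, -175.0]
contact_force: [-0.2, -0.5, -2.6]
gripper_width: 0.014
```

Run:
```python
from plant import r
from h import *
s=r.get_state();p,C=cur(s)
rel(s,[.496,.001,.265],Rt(95,75))
p=r.capture("scene");q=r.capture("side");cv2.imwrite('pics/i.png',np.hstack([p['color'][100:350,80:480],q['color'][100:350,120:520]])[:,:,::-1])
W=cloud(p)
for o in r.trace(p,'cassette0'): print(round(o['score'],2),np.round(o['uv']),np.round(np.nanmedian(W[o['mask']],0),3))
```

```text
t 20.1 p [0.4749 0.0008 0.2707] j [  15.7   39.    12.7  -12.1 -127.3 -102.3] F [-0.2 -0.5 -2.6] w 0.014
shift [-0.11  -0.011  0.094] turn [-0.005  0.23  -0.001]
0.74 [259. 209.] [ 0.443 -0.023  0.026]
0.68 [268. 226.] [ 0.515 -0.022  0.027]
0.67 [275. 240.] [ 0.554 -0.025  0.029]
0.55 [282. 220.] [0.494 0.019 0.027]
```

View pics/i.png

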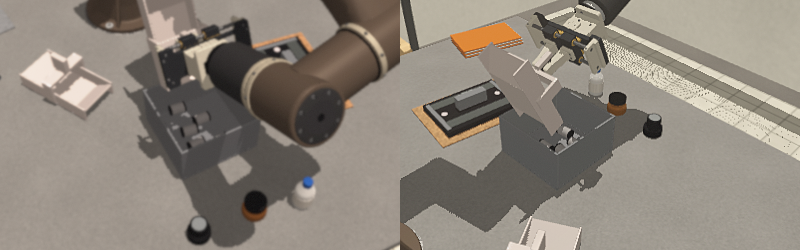

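Four cassettes show in the bin, with the fifth hidden or still in the tray. I'll tip further and give it time.

>>> {"method": "send_rows", "body": {"plan": [[[-0.04,0,0.03],[0,0.1,0]],[[-0.08,-0.01,0.07],[0,0.17,0]],[[-0.11,-0.01,0.09],[0,0.23,0]],[[-0.11,-0.01,0.09],[0,0.23,0]],[[-0.11,-0.01,0.09],[0,0.23,0]]]}}

```text
time_s: 20.75
tcp_pos: [0.4958, 0.001, 0.2646]
eef_rot: [-179.8, 15.0, -175.1]
contact_force: [0.3, -0.5, -2.3]
gripper_width: 0.0139
```

>>> {"method": "send_rows", "body": {"plan": [[[0,0,0],[0,0,0]],[[0,0,0],[0,0,0]],[[0,0,0],[0,0,0]],[[0,0,0],[0,0,0]],[[0,0,0],[0,0,0]]]}}

```text
time_s: 21.25
tcp_pos: [0.4957, 0.001, 0.2649]
eef_rot: [-179.8, 15.0, -175.1]
contact_force: [-0.1, -0.6, -2.5]
gripper_width: 0.0135
```

Run:
```python
from plant import r
from h import *
F=[]
for n in ("scene","side"):
    p=r.capture(n);W=cloud(p)
    for o in r.trace(p,'cassette0'): print(n,round(o['score'],2),np.round(o['uv']),np.round(np.nanmedian(W[o['mask']],0),3))
    F.append(r.get_state()['contact_force'][2])
print(F)
s=r.get_state()
rel(s,[.41,.001,.285],Rt(95,30))
```

```text
scene 0.61 [282. 219.] [0.495 0.02  0.026]
scene 0.56 [279. 240.] [ 0.554 -0.021  0.029]
scene 0.51 [269. 225.] [ 0.516 -0.021  0.026]
scene 0.47 [258. 207.] [ 0.442 -0.024  0.026]
side 0.62 [186. 209.] [0.426 0.29  0.022]
side 0.56 [264. 241.] [0.488 0.019 0.029]
side 0.44 [278. 249.] [ 0.503 -0.008  0.027]
side 0.3 [249. 175.] [ 0.405 -0.032  0.274]
[np.float64(-1.7438991136343396), np.float64(-1.915305544953517)]
t 21.45 p [0.4958 0.001  0.2646] j [  14.9   46.1   18.1  -13.9 -135.9 -102.9] F [ 0.2  0.3 -1.9] w 0.0135
shift [ 0.515  0.048 -0.279] turn [-6.000e-03 -1.001e+00  1.000e-03]
```

>>> {"method": "send_rows", "body": {"plan": [[[0.05,0,-0.12],[0,-0.18,0]],[[0.14,0.01,-0.2],[0,-0.37,0]],[[0.23,0.02,-0.28],[0,-0.56,0]],[[0.32,0.03,-0.34],[0,-0.75,0]],[[0.42,0.04,-0.39],[0,-0.93,0]]]}}

```text
time_s: 21.95
tcp_pos: [0.4197, 0.0006, 0.3057]
eef_rot: [-179.6, 57.3, -174.8]
contact_force: [0.5, 0.9, -2.0]
gripper_width: 0.0136
```

Run:
```python
from plant import r
from h import *
s=r.get_state();rel(s,[.45,-.05,.31],Rt(95,0))
```

```text
t 21.95 p [0.4197 0.0006 0.3057] j [  19.7   14.7   -3.9   -8.  -103.2 -104.5] F [ 0.5  0.9 -2. ] w 0.0136
shift [-0.116 -0.353  0.13 ] turn [-0.004 -0.728  0.004]
```

>>> {"method": "send_rows", "body": {"plan": [[[-0.03,-0.05,0.02],[0,-0.15,0]],[[-0.05,-0.13,0.05],[0,-0.3,0]],[[-0.08,-0.2,0.08],[0,-0.45,0]],[[-0.1,-0.28,0.11],[0,-0.6,0]],[[-0.12,-0.35,0.13],[0,-0.73,0]]]}}

```text
time_s: 22.45
tcp_pos: [0.4497, -0.0501, 0.3112]
eef_rot: [-28.1, 89.6, -23.3]
contact_force: [0.5, -0.8, -2.0]
gripper_width: 0.014
```

>>> {"method": "send_rows", "body": {"plan": [[[0,-0.2,0.03],[0,0,0]],[[0,-0.42,0.05],[0,0,0]],[[0,-0.64,0.07],[0,0,0]],[[0,-0.84,0.09],[0,0,0]],[[0,-1.0,0.1],[0,0,0]]]}}

```text
time_s: 22.95
tcp_pos: [0.4766, -0.1998, 0.3117]
eef_rot: [-33.3, 89.6, -28.4]
contact_force: [-0.3, 0.8, -1.6]
gripper_width: 0.0138
```

>>> {"method": "send_rows", "body": {"plan": [[[0,-0.2,0.03],[0,0,0]],[[0,-0.42,0.05],[0,0,0]],[[0,-0.64,0.07],[0,0,0]],[[0,-0.84,0.09],[0,0,0]],[[0,-1.0,0.1],[0,0,0]]]}}

```text
time_s: 23.45
tcp_pos: [0.5036, -0.3494, 0.3116]
eef_rot: [-38.7, 89.8, -33.9]
contact_force: [-0.1, 1.1, -2.1]
gripper_width: 0.0138
```

Run:
```python
from plant import r
from h import *
s=r.get_state();rel(s,[.512,-.355,.101],Rt(98,0))
for n in ("scene","side"):
    p=r.capture(n);W=cloud(p)
    if n=='scene':cv2.imwrite('pics/k.png',p['color'][:,:,::-1])
    for o in r.trace(p,'cassette0'): print(n,round(o['score'],2),np.round(o['uv']),np.round(np.nanmedian(W[o['mask']],0),3))
    # lowest side wall slope of tray: top edge fit
    for o in r.trace(p,'tray')[:2]:
        C=W[o['mask']];C=C[~np.isnan(C[:,0])];print('tray',rect(C),np.percentile(C[:,2],[2,98]))
```

```text
t 23.45 p [ 0.5036 -0.3494  0.3116] j [-16.5  12.6  -1.8   0.1 -75.4 -68.7] F [-0.1  1.1 -2.1] w 0.0138
shift [ 1.405 -0.038  0.048] turn [-0.071  0.004  0.003]
scene 0.65 [275. 241.] [ 0.554 -0.021  0.029]
scene 0.52 [267. 229.] [ 0.515 -0.02   0.027]
scene 0.5 [282. 219.] [0.496 0.02  0.026]
scene 0.44 [257. 206.] [ 0.442 -0.022  0.026]
tray (array([ 400., -355.]), array([440., 166.]), 6.8) [0.02587683 0.3342666 ]
tray (array([ 332., -228.]), array([404., 162.]), 1.0) [0.00082213 0.08720125]
side 0.66 [279. 249.] [ 0.502 -0.007  0.027]
side 0.57 [283. 230.] [0.559 0.033 0.025]
side 0.45 [191. 209.] [0.428 0.289 0.022]
tray (array([ 250., -229.]), array([247., 143.]), 36.4) [0.00225182 0.11923358]
tray (array([1187.,  -68.]), array([1714.,  241.]), 19.2) [0.21562992 0.32499974]
```

View pics/k.png

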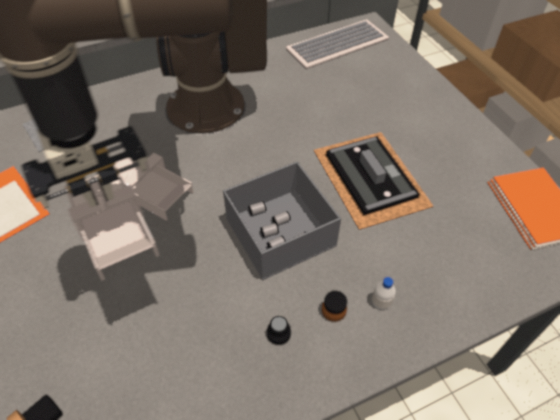

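Four cassettes are clearly in the bin at (258,208), (282,217), (269,230) and (276,242). The side camera suggests a fifth near the far wall. I'll check that crop.

Run:
```python
from plant import r
from h import *
p=r.capture("side");c=p['color']
cv2.imwrite('pics/l.png',np.vstack([cv2.resize(c[180:300,210:350],(700,300)) if 0 else cv2.resize(c[190:300,215:345],(650,300)),cv2.resize(c[150:400,320:560],(650,300))])[:,:,::-1])
```

```text
(no output)
```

View pics/l.png

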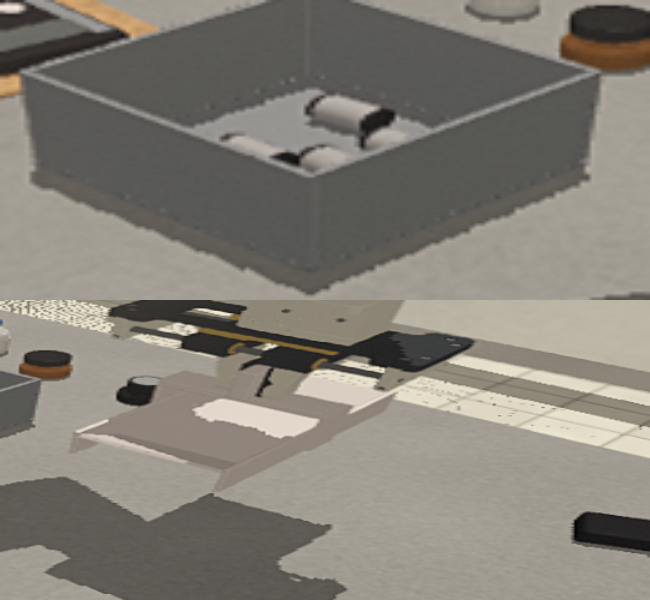

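The side view shows four cassettes, one of them near the far wall and not visible from the scene camera. The scene view's near-wall one at (258,208) makes five in the bin. The tray looks empty and level, so I'll lower it.

>>> {"method": "send_rows", "body": {"plan": [[[0.15,-0.01,0.01],[-0.01,0,0]],[[0.35,-0.02,0.02],[-0.03,0,0]],[[0.55,-0.03,0.03],[-0.05,0,0]],[[0.75,-0.04,0.04],[-0.07,0,0]],[[0.92,-0.04,0.05],[-0.07,0,0]]]}}

```text
time_s: 24.3
tcp_pos: [0.5125, -0.3519, 0.1734]
eef_rot: [-33.6, 89.7, -25.5]
contact_force: [0.2, -0.8, -2.9]
gripper_width: 0.0139
```

>>> {"method": "send_rows", "body": {"plan": [[[0.15,0,0],[0,0,0]],[[0.28,0,0],[0,0,0]],[[0.38,0,0],[0,0,0]],[[0.44,0,0],[0,0,0]],[[0.47,0,0],[0,0,0]]]}}

```text
time_s: 24.8
tcp_pos: [0.5128, -0.3514, 0.1025]
eef_rot: [-34.6, 89.7, -26.4]
contact_force: [-0.4, 0.1, -2.1]
gripper_width: 0.0137
```

Run:
```python
from plant import r
from h import *
s=r.get_state();rel(s,[.512,-.355,.0975],Rt(98,0))
```

```text
t 24.8 p [ 0.5128 -0.3514  0.1025] j [-16.4  22.5 -16.7   0.1 -50.5 -65.4] F [-0.4  0.1 -2.1] w 0.0137
shift [ 0.034 -0.023 -0.009] turn [0.004 0.005 0.004]
```

>>> {"method": "send_rows", "body": {"plan": [[[0.01,0,0],[0,0,0]],[[0.016,0,0],[0,0,0]],[[0.022,0,0],[0,0,0]],[[0.027,0,0],[0,0,0]],[[0.032,0,0],[0,0,0]]]}}

```text
time_s: 25.3
tcp_pos: [0.5132, -0.3517, 0.0985]
eef_rot: [-35.2, 89.6, -27.0]
contact_force: [1.6, 0.6, 3.4]
gripper_width: 0.0138
```

Run:
```python
from plant import r
from h import *
s=r.get_state();rel(s,[.512,-.355,.0975],Rt(98,0))
```

```text
t 25.3 p [ 0.5132 -0.3517  0.0985] j [-16.4  22.8 -17.    0.1 -49.9 -65.4] F [1.6 0.6 3.4] w 0.0138
shift [ 0.006 -0.021 -0.011] turn [0.004 0.006 0.005]
```

In contact on the desk with about 5 N. I'll release and retreat.

>>> {"method": "send_rows", "body": {"plan": [[[0,0,0],[0,0,0]],[[0,0,0],[0,0,0]],[[0,0,0],[0,0,0]],[[0,0,0],[0,0,0]],[[0,0,0],[0,0,0]]], "jaw": 1}}

```text
time_s: 25.8
tcp_pos: [0.5132, -0.3517, 0.0985]
eef_rot: [-35.3, 89.6, -27.1]
contact_force: [-0.2, -0.1, 1.1]
gripper_width: 0.0483
```

>>> {"method": "send_rows", "body": {"plan": [[[0,0,0],[0,0,0]],[[0,0,0],[0,0,0]],[[0,0,0],[0,0,0]],[[-0.1,0,0],[0,0,0]],[[-0.3,0,0],[0,0,0]]]}}

```text
time_s: 26.3
tcp_pos: [0.5115, -0.3509, 0.1415]
eef_rot: [-54.0, 89.9, -45.8]
contact_force: [1.1, -0.1, 0.6]
gripper_width: 0.086
```

>>> {"method": "send_rows", "body": {"plan": [[[-0.2,0,0],[0,0,0]],[[-0.4,0,0],[0,0,0]],[[-0.6,0,0],[0,0,0]],[[-0.8,0,0],[0,0,0]],[[-1,0,0],[0,0,0]]]}}

```text
time_s: 26.8
tcp_pos: [0.5111, -0.3506, 0.2929]
eef_rot: [-47.7, 89.9, -39.5]
contact_force: [0.3, -0.5, -1.1]
gripper_width: 0.0878
```

>>> {"method": "send_rows", "body": {"plan": [[[0,0.2,0],[0,0,0]],[[0,0.45,0],[0,0,0]],[[0,0.7,0],[0,0,0]],[[0,0.9,0],[0,0,0]],[[0,1,0],[0,0,0]]]}}

```text
time_s: 27.3
tcp_pos: [0.4893, -0.2003, 0.2931]
eef_rot: [-25.6, 89.9, -17.4]
contact_force: [0.9, -0.4, -0.5]
gripper_width: 0.088
```

Run:
```python
from plant import r
from h import *
s=r.get_state();rel(s,[.512,-.355,.0975],Rt(98,0))
ims=[]
for n in ("scene","wrist","side"):
    p=r.capture(n);W=cloud(p);ims.append(p['color'])
    for t in ('carrier','mat','tray','cassette0','jar','loupe','cleaner'):
      for o in r.trace(p,t)[:5 if t[:3]=='cas' else 2 if t=='tray' else 1]:
        C=W[cv2.erode(o['mask'].astype(np.uint8),np.ones((3,3)))>0];C=C[~np.isnan(C[:,0])]
        if len(C)>5: print(n,t,round(o['score'],2),rect(C),np.round(np.percentile(C[:,2],[3,50,97]),3))
cv2.imwrite('pics/m.png',np.hstack([cv2.resize(i,(400,300)) for i in ims[:2]])[:,:,::-1])
```

```text
t 27.3 p [ 0.4893 -0.2003  0.2931] j [ -1.    5.  -13.4   0.  -71.5 -80.8] F [ 0.9 -0.4 -0.5] w 0.088
shift [ 1.305 -1.041 -0.   ] turn [0.006 0.002 0.001]
scene carrier 0.73 (array([451., 299.]), array([161., 232.]), 86.7) [0.017 0.023 0.058]
scene mat 0.76 (array([454., 301.]), array([207., 285.]), 85.6) [0.    0.004 0.008]
scene tray 0.63 (array([494.,  20.]), array([17., 38.]), 1.5) [0.02  0.028 0.032]
scene tray 0.59 (array([ 517., -354.]), array([219., 115.]), 7.9) [0.001 0.018 0.116]
scene cassette0 0.61 (array([442., -22.]), array([36., 18.]), 86.3) [0.018 0.027 0.032]
scene cassette0 0.57 (array([554., -22.]), array([12., 37.]), 3.8) [0.025 0.03  0.033]
scene cassette0 0.43 (array([514., -23.]), array([19., 37.]), 0.7) [0.018 0.027 0.032]
scene cassette0 0.43 (array([494.,  21.]), array([18., 40.]), 2.1) [0.019 0.028 0.032]
scene cassette0 0.3 (array([451., 300.]), array([162., 231.]), 86.7) [0.016 0.023 0.058]
scene jar 0.62 (array([761.,  21.]), array([47., 47.]), 77.6) [0.016 0.048 0.052]
scene loupe 0.62 (array([ 761., -109.]), array([44., 42.]), 65.0) [0.01  0.04  0.053
[... 1107 characters left out ...]
002 0.023 0.116]
side tray 0.6 (array([ 244., -248.]), array([219., 119.]), 34.4) [0.003 0.02  0.116]
side cassette0 0.69 (array([561.,  35.]), array([23., 40.]), 22.7) [0.015 0.025 0.031]
side cassette0 0.59 (array([544.,  -8.]), array([ 8., 13.]), 54.7) [0.022 0.027 0.031]
side cassette0 0.54 (array([487.,  20.]), array([31.,  5.]), 87.1) [0.026 0.029 0.031]
side cassette0 0.51 (array([503.,  -9.]), array([16., 13.]), 86.6) [0.021 0.028 0.031]
side jar 0.63 (array([748.,  21.]), array([43., 47.]), 83.6) [0.012 0.039 0.052]
side loupe 0.63 (array([ 746., -111.]), array([38., 39.]), 74.4) [0.009 0.031 0.052]
side cleaner 0.62 (array([756., 134.]), array([12.,  4.]), 47.1) [0.018 0.037 0.056]
```

View pics/m.png

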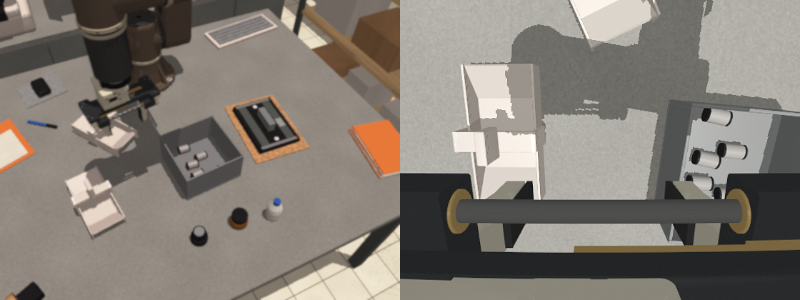

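The left panel shows the carrier on the mat at (265,127), the empty upright tray at (92,200) and the bystanders in place. The right panel (wrist camera) shows cassettes in the bin around (715,150), five of them by the wrist detector. I'm handing the job in.

```bash
python3 -c "
from plant import r
print(r.close_job())"
```

```text
the job is handed in; nothing more can be done
None
```

I moved the carrier from the bin to the cork mat, tipped the tray's five cassettes into the bin, set the tray back upright where it had stood, and handed the job in at about 27 s of the 72 s allowed.

Last checks:
- **Carrier:** it lies flat within the mat, centred at about (0.451, 0.300) against the mat's (0.453, 0.301). The top of its plate measured 23 mm against the expected 22 mm.
- **Cassettes:** the wrist camera detected all five in the bin. The scene and side cameras each showed only four, because the bin walls hid one from each view.
- **Tray:** it stands upright and empty on the bare desk, at about (0.514, -0.353).
- **Bystanders:** the jar and loupe measured where they were at the start. The bottle's measurements were unreliable at both looks, but it appears in its place in the pictures.

While setting the carrier down, the wrist force briefly reached about 28 N. I backed off and lowered it again gently before releasing.

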